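# Trip the soap tipper and set it upright

## Robot

A 7-joint arm with a two-finger parallel gripper is mounted at the origin on the work surface. World frame = base frame: x ahead of the robot, y to its left, z up, the work surface at z = 0. Lengths are in m, angles in rad, forces in N, time in s.
With the tool pointing down it reaches from about 0.4 to 0.925 m from the base axis. Payload 4.1 kg.
Tool frame: the origin (TCP) lies at the very end of the fingers, on their centre line; the grasp point (between the pads) lies 19 mm behind it; z points along the fingers, y is the line along which they close (so a half turn about z gives the same grasp; the last joint's range is limited). The gripper opens to 85 mm and grips with 20 to 120 N. Pads are 22 mm wide; open, the fingers measure 114 mm over their backs; the gripper's body (76 mm by 85 mm) begins 54 mm behind the grasp point. The pads swing forward as they close: fully open they stand 13 mm farther back than shut.
Start: joints at [-1.442, 0.398, 0.045, 1.537, -0.019, 1.207, -0.051], TCP at [0.147, 0.633, 0.231] pointing down, gripper open.
Joint ranges: [-2.82, 2.82], [-0.49, 2.23], [-1.37, 1.46], [0, 2.46], [-1.36, 4.5], [0.23, 2], [-2.94, 2.94]. Speed limits (rad/s): [2.57, 2.57, 3.14, 3.14, 3.14, 3.14, 3.14].

## Interface

Orientations are given as a rotation vector (axis times angle).
In Python, from plant import read_state, get_image, get_calibration, sign_off gives the robot as it stands.
- The arm moves only by the tool step_arm, never from a script. Its argument "motion" is a list of rows, each an object of numbers: "claw": the opening, from -1 (shut) to 1 (fully open); "x", "y", "z": the shift along the world's x, y, z each as a share of 200 mm, from -1 to 1; "twist": the turn about the world's z as a share of pi/2 rad, from -1 to 1. A call has 1 to 12 rows; each row is the pose to reach, as a shift and turn from the pose commanded when the call began; what a row does not reach only later rows make up. A row lasts 1/10 s, in which the tool goes at most 50 mm and 8.59 degrees, less where a joint would pass 70% of its speed; a pose out of reach is approached as far as the arm can. A call with a number of a shift or a turn outside -1 to 1 is refused whole. A call with a gripper value outside its range is refused whole. The fingers move at their own pace and stop on an object; the grip force is fixed at half the most. Time passes only in rows, so rows that repeat a pose let the fingers close. It gives the time, the measured TCP pose, the force, the opening and the grip force at its end, in the units of the state.
- read_state(): the state, without advancing time (a new reading comes with each control period).
- get_image(name): name is "side" or "top"; returns (picture, depth): 420x560x3 uint8, blue, green, red; 420x560 float32, m along the optical axis (not along the pixel's ray), 0 where there is no reading.
- get_calibration(name): a dict with "K" (3x3 intrinsics, pixels), "R" (3x3) and "t" (3): a world point X has camera coordinates R X + t. Camera axes: x right, y down, z forward; pixel columns grow to the right and rows downward; lengths in m; the calibration is good to about 2 mm. A picture is of the moment at which its call begins. get_calibration takes no time and is no camera call.
- sign_off(): hands the job in; it is judged then, once.
The state is a dict: "time_s": time; "joints": joint angles; "qvel": joint speeds; "tau": joint torques, N m; "position": TCP position; "ee_rot": TCP orientation; "wrist_force": force on the tool from outside, world axes, zero at the start; "torque": the same for the moment, N m; "grip_width": finger opening in m; "grasp_force": force on a finger pad.
Only numpy, scipy, OpenCV 4.12 (cv2) and the standard library are available. Lean on these libraries where they do the work, as an engineer would, in place of code of your own. Each camera call takes 0.05 s, during which the arm holds its last target. There are 200 camera calls.

## Task

The tip bucket on the vanity drops soap in pairs and already holds one green bar. Lay the other green soap bar, the one on the counter, into the bucket so that it trips and dumps both bars into the wooden tray in front of it, then swing the empty bucket back upright by its red counterweight bar so that it stays there, and leave both bars lying in the tray.

Things in the scene. Friction and masses are not known exactly. Their poses are not given: they have to be found in the camera images.
- soap: Green soap bar lying flat on the counter among other soap bars (cream and rose, same size): 70 mm long (its x) x 40 mm wide (its y) x 32 mm high (its z), about 95 g. Origin at the centre of its underside. Grip it across its 40 mm width.
- first_soap: The same kind of green bar (same size, mass and origin), already lying in the tip bucket at the start with its length along the stand's y, at about x = 72, y = -46 mm of the stand, underside at z = 180 mm.
- stand: Fixed stand. Origin on the counter under the pivot; +x is the way the bucket tips, z up. Base plate x -125 to 275, y -125 to 125 mm. White posts 214 mm high at x = 0, y = +-117 carry the pivot, an axle along y at z = 200 mm. Wooden tray fixed on the base: inside x -4 to 254, y -101 to 101 mm, floor z = 14, walls to z = 53 mm. Nothing else stands above the tray but the bucket.
- bucket (a joint): Tip bucket angle, rad: 0 upright on its stop, 1.3 fully tipped to the stand's +x on its other stop. One bar leaves it upright; with two it falls over by itself in about a second, empties and stays tipped. Empty, it falls back to 0 by itself from below about 0.6, and to 1.3 from above about 0.75.
- free_place (a point): Free place in the aluminium bucket for the second bar, on the bucket's floor; moves with it. Upright: at x = 72, y = 46, z = 180 mm of the stand. Lay the bar's length along the stand's y; a 10 to 20 mm drop is fine. Floor x 42 to 102, y -93 to 93 mm; end walls up to z = 211, sloping rear wall to x = 23, z = 205, sloping front lip to x = 138, z = 196 mm.
- red_bar (a point): Middle of the red counterweight bar: round, 20 mm thick, 197 mm long along the stand's y, on two arms at its ends, free between them. It turns with the bucket about the pivot: at x = -75, z = 245 mm of the stand when upright, x = 23, z = 284 when tipped. Pushed at its middle towards the stand's -x (1 to 2 N) it turns the tipped bucket back.
Things that resemble listed ones, but are neither listed nor needed, are in the scene too. What is shaped like the soap but purple is not meant.

How it is judged:
By the outcome, as a careful person would: the job done as asked, in the order asked, and still so for the second after the job is handed in, with the robot touching nothing.
It also fails if it takes over 48 s, if anything falls off the work surface, if the arm or the gripper's body presses on something with over 40 N, if the wrist force passes 120 N, or if a joint passes its speed limit or range.

## Working session

There is one attempt and no reset: what is moved stays moved. The work goes in short steps, Python scripts to look and compute and a tool call to move; the robot and the scene stay as the last step left them, time stands still between calls to the robot, and variables do not carry over. Pictures are saved under pics/ and viewed, at most 10 in all, crops included, and the job is handed in when it is done.

Besides the shell and the picture viewer there is one more tool, called after "Call:" as name(argument=value, ...) on one line, values as JSON. step_arm: Moves the arm, as the interface text tells. Its arguments: {"type":"object","properties":{"motion":{"type":"array"}},"required":["motion"]}

```bash
mkdir -p pics; cat > h.py <<'E'
import numpy as np, cv2
from plant import *
def cloud(n):
    im,d=get_image(n); c=get_calibration(n); K,R,t=[np.array(c[k]) for k in('K','R','t')]
    v,u=np.mgrid[:420,:560]
    P=np.stack([(u-K[0,2])/K[0,0]*d,(v-K[1,2])/K[1,1]*d,d],-1)
    W=(P-t.ravel())@R
    W[d<=0]=np.nan
    return im,W
E
python3 - <<'E'
from h import *
for n in('top','side'):
    im,W=cloud(n); cv2.imwrite(f'pics/{n}1.png',im); np.savez(f'pics/{n}1.npz',im=im,W=W)
s=read_state(); print(s['position'],s['ee_rot'],s['grip_width'],s['time_s'])
E
```

```text
[0.14662601 0.63265967 0.23037479] [-3.56872891e-01 -3.12115405e+00  2.73732074e-03] 0.08544997338591002 0.1
```

View pics/top1.png

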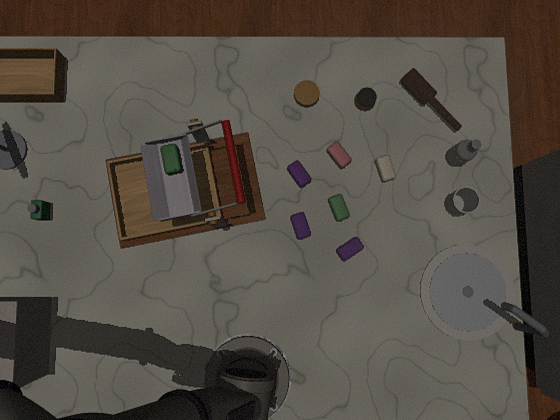

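View pics/side1.png

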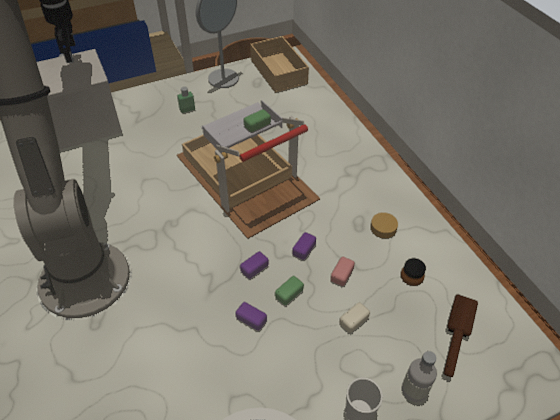

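The top view shows the green counter bar at about (339,207), the bucket's green bar at (172,158) and the red bar from (226,122) to (241,203). Purple distractors sit around the green counter bar.

```bash
python3 - <<'E'
from h import *
for n in('top','side'):
    z=np.load(f'pics/{n}1.npz'); im,W=z['im'],z['W']
    hsv=cv2.cvtColor(im,cv2.COLOR_BGR2HSV); H,S,V=cv2.split(hsv)
    for nm,m in (('green',(H>45)&(H<85)&(S>80)&(V>40)),('red',((H<6)|(H>174))&(S>150)&(V>60)),('purple',(H>125)&(H<160)&(S>70)),('pink',((H<8)|(H>170))&(S>50)&(S<150)&(V>80))):
        k,l,st,c=cv2.connectedComponentsWithStats(m.astype('uint8'))
        for i in range(1,k):
            if st[i,4]<60: continue
            p=W[l==i]; p=p[~np.isnan(p[:,0])]
            if not len(p): continue
            zt=np.percentile(p[:,2],90); q=p[p[:,2]>zt-.006]
            (cx,cy),(a,b),_=r=cv2.minAreaRect((q[:,:2]*1000).astype('float32'))
            bx=cv2.boxPoints(r); e=[bx[1]-bx[0],bx[2]-bx[1]]; e=max(e,key=np.linalg.norm)
            print(n,nm,c[i].round(),'xy',round(cx),round(cy),'size',round(a),round(b),'ztop',round(zt*1000),'long axis deg',round(np.degrees(np.arctan2(e[1],e[0]))%180,1))
E
```

```text
top green [170. 158.] xy 550 172 size 67 37 ztop 214 long axis deg 13.2
top red [233. 161.] xy 534 21 size 195 17 ztop 256 long axis deg 10.7
top purple [299. 173.] xy 543 -144 size 66 37 ztop 35 long axis deg 33.4
top purple [300. 225.] xy 402 -146 size 67 37 ztop 35 long axis deg 19.3
top purple [350. 248.] xy 338 -278 size 37 68 ztop 34 long axis deg 122.5
top pink [339. 154.] xy 597 -254 size 64 36 ztop 35 long axis deg 38.0
side green [257. 116.] xy 549 167 size 67 36 ztop 215 long axis deg 14.1
side red [273. 143.] xy 533 17 size 194 17 ztop 257 long axis deg 11.1
side purple [304. 244.] xy 544 -148 size 67 35 ztop 35 long axis deg 33.7
side purple [254. 263.] xy 402 -150 size 64 36 ztop 35 long axis deg 18.2
side purple [251. 314.] xy 338 -282 size 38 66 ztop 35 long axis deg 123.0
side pink [342. 271.] xy 596 -258 size 69 37 ztop 35 long axis deg 38.6
```

```bash
python3 - <<'E'
from h import *
for n,(u,v) in dict(top=(339,207),side=(289,291)).items():
    z=np.load(f'pics/{n}1.npz'); im,W=z['im'],z['W']
    q=W[v-22:v+22,u-22:u+22].reshape(-1,3); q=q[(q[:,2]>.026)&(q[:,2]<.05)]
    (cx,cy),(a,b),_=r=cv2.minAreaRect((q[:,:2]*1000).astype('float32'))
    bx=cv2.boxPoints(r); e=max([bx[1]-bx[0],bx[2]-bx[1]],key=np.linalg.norm)
    print(n,im[v,u],cx,cy,a,b,np.median(q[:,2]),np.degrees(np.arctan2(e[1],e[0]))%180)
E
```

```text
top [54 78 57] 450.1473083496094 -250.57066345214844 69.3993911743164 39.65455627441406 0.03096057719208102 21.91044
side [ 91 129  98] 450.6658935546875 -253.49417114257812 69.9091796875 39.926387786865234 0.032172005254920054 20.035105
```

Call:
step_arm(motion=[{"x":0.1,"y":-0.1,"z":0.1,"claw":1},{"x":0.25,"y":-0.3,"z":0.25,"claw":1},{"x":0.4,"y":-0.5,"z":0.4,"claw":1},{"x":0.55,"y":-0.7,"z":0.5,"claw":1},{"x":0.7,"y":-0.9,"z":0.6,"claw":1,"twist":0.1},{"x":0.75,"y":-1,"z":0.65,"claw":1,"twist":0.19},{"x":0.75,"y":-1,"z":0.65,"claw":1,"twist":0.19}])

```text
validation failed for argument at $.mo...
```

Call:
step_arm(motion=[{"x":0.1,"y":-0.1,"z":0.1,"twist":0.0,"claw":1.0},{"x":0.25,"y":-0.3,"z":0.25,"twist":0.0,"claw":1.0},{"x":0.4,"y":-0.5,"z":0.4,"twist":0.0,"claw":1.0},{"x":0.55,"y":-0.7,"z":0.5,"twist":0.0,"claw":1.0},{"x":0.7,"y":-0.9,"z":0.6,"twist":0.1,"claw":1.0},{"x":0.75,"y":-1.0,"z":0.65,"twist":0.19,"claw":1.0},{"x":0.75,"y":-1.0,"z":0.65,"twist":0.19,"claw":1.0}])

```text
time_s: 0.8
position: [0.303, 0.4281, 0.3647]
ee_rot: [-0.096, 3.135, 0.004]
wrist_force: [-0.5, 0.5, -0.2]
grip_width: 0.0855
grasp_force: 0.0
```

Call:
step_arm(motion=[{"x":0.15,"y":-0.2,"z":0.0,"twist":0.05,"claw":1.0},{"x":0.25,"y":-0.4,"z":0.0,"twist":0.1,"claw":1.0},{"x":0.4,"y":-0.6,"z":0.0,"twist":0.15,"claw":1.0},{"x":0.5,"y":-0.8,"z":0.0,"twist":0.19,"claw":1.0},{"x":0.6,"y":-1.0,"z":0.0,"twist":0.19,"claw":1.0}])

```text
time_s: 1.3
position: [0.4172, 0.2317, 0.3609]
ee_rot: [0.577, -3.088, 0.0]
wrist_force: [1.6, 0.1, 1.2]
grip_width: 0.085
grasp_force: 0.0
```

Call:
step_arm(motion=[{"x":0.05,"y":-0.2,"z":0.0,"twist":0.0,"claw":1.0},{"x":0.1,"y":-0.4,"z":0.0,"twist":0.0,"claw":1.0},{"x":0.1,"y":-0.6,"z":0.0,"twist":0.0,"claw":1.0},{"x":0.1,"y":-0.8,"z":0.0,"twist":0.0,"claw":1.0},{"x":0.15,"y":-1.0,"z":0.0,"twist":0.0,"claw":1.0}])

```text
time_s: 1.8
position: [0.4459, 0.0321, 0.361]
ee_rot: [0.577, -3.087, -0.002]
wrist_force: [1.2, 0.7, 0.5]
grip_width: 0.0856
grasp_force: 0.0
```

Call:
step_arm(motion=[{"x":0.0,"y":-0.2,"z":0.0,"twist":0.0,"claw":1.0},{"x":0.0,"y":-0.4,"z":-0.15,"twist":0.0,"claw":1.0},{"x":0.0,"y":-0.6,"z":-0.3,"twist":0.0,"claw":1.0},{"x":0.0,"y":-0.8,"z":-0.5,"twist":0.0,"claw":1.0},{"x":0.0,"y":-1.0,"z":-0.7,"twist":0.0,"claw":1.0},{"x":0.0,"y":-1.0,"z":-0.8,"twist":0.0,"claw":1.0},{"x":0.0,"y":-1.0,"z":-0.8,"twist":0.0,"claw":1.0}])

```text
time_s: 2.5
position: [0.4432, -0.1674, 0.1977]
ee_rot: [0.567, -3.081, -0.002]
wrist_force: [-0.1, 1.1, -0.0]
grip_width: 0.0854
grasp_force: 0.0
```

Call:
step_arm(motion=[{"x":0.03,"y":-0.2,"z":0.0,"twist":0.0,"claw":1.0},{"x":0.03,"y":-0.425,"z":-0.1,"twist":0.0,"claw":1.0},{"x":0.03,"y":-0.425,"z":-0.3,"twist":0.0,"claw":1.0},{"x":0.03,"y":-0.425,"z":-0.5,"twist":0.0,"claw":1.0},{"x":0.03,"y":-0.425,"z":-0.6,"twist":0.0,"claw":1.0},{"x":0.03,"y":-0.425,"z":-0.6,"twist":0.0,"claw":1.0},{"x":0.03,"y":-0.425,"z":-0.6,"twist":0.0,"claw":1.0}])

```text
time_s: 3.2
position: [0.4543, -0.2512, 0.0825]
ee_rot: [-0.579, 3.086, -0.0]
wrist_force: [0.4, -0.7, 0.1]
grip_width: 0.0854
grasp_force: 0.0
```

Call:
step_arm(motion=[{"x":-0.02,"y":0.0,"z":-0.15,"twist":0.0,"claw":1.0},{"x":-0.02,"y":0.0,"z":-0.28,"twist":0.0,"claw":1.0},{"x":-0.02,"y":0.0,"z":-0.38,"twist":0.0,"claw":1.0},{"x":-0.02,"y":0.0,"z":-0.38,"twist":0.0,"claw":1.0},{"x":-0.02,"y":0.0,"z":-0.38,"twist":0.0,"claw":0.3},{"x":-0.02,"y":0.0,"z":-0.38,"twist":0.0,"claw":-0.3},{"x":-0.02,"y":0.0,"z":-0.38,"twist":0.0,"claw":-1.0},{"x":-0.02,"y":0.0,"z":-0.38,"twist":0.0,"claw":-1.0},{"x":-0.02,"y":0.0,"z":-0.38,"twist":0.0,"claw":-1.0},{"x":-0.02,"y":0.0,"z":-0.38,"twist":0.0,"claw":-1.0},{"x":-0.02,"y":0.0,"z":-0.38,"twist":0.0,"claw":-1.0},{"x":-0.02,"y":0.0,"z":-0.38,"twist":0.0,"claw":-1.0}])

```text
time_s: 4.4
position: [0.4501, -0.2523, 0.0069]
ee_rot: [-0.576, 3.086, -0.001]
wrist_force: [-0.5, 0.5, 7.2]
grip_width: 0.0393
grasp_force: 61.7
```

Call:
step_arm(motion=[{"x":0.0,"y":0.0,"z":0.1,"twist":0.0,"claw":-1.0},{"x":0.0,"y":0.0,"z":0.3,"twist":0.0,"claw":-1.0},{"x":0.0,"y":0.0,"z":0.5,"twist":0.0,"claw":-1.0},{"x":0.0,"y":0.0,"z":0.7,"twist":0.0,"claw":-1.0},{"x":0.0,"y":0.0,"z":0.85,"twist":0.0,"claw":-1.0},{"x":0.0,"y":0.0,"z":1.0,"twist":-0.05,"claw":-1.0},{"x":0.0,"y":0.0,"z":1.0,"twist":-0.11,"claw":-1.0}])

```text
time_s: 5.1
position: [0.451, -0.2535, 0.2099]
ee_rot: [-0.301, 3.119, -0.004]
wrist_force: [0.6, 0.1, -0.4]
grip_width: 0.0388
grasp_force: 60.9
```

Call:
step_arm(motion=[{"x":0.0,"y":0.1,"z":0.2,"twist":0.0,"claw":-1.0},{"x":0.0,"y":0.25,"z":0.4,"twist":0.0,"claw":-1.0},{"x":0.0,"y":0.4,"z":0.6,"twist":0.0,"claw":-1.0},{"x":0.0,"y":0.6,"z":0.7,"twist":0.0,"claw":-1.0},{"x":0.0,"y":0.8,"z":0.75,"twist":0.0,"claw":-1.0},{"x":0.0,"y":1.0,"z":0.75,"twist":0.0,"claw":-1.0},{"x":0.0,"y":1.0,"z":0.75,"twist":0.0,"claw":-1.0}])

```text
time_s: 5.8
position: [0.4487, -0.0453, 0.3557]
ee_rot: [-0.325, 3.124, 0.006]
wrist_force: [0.7, -1.4, -2.0]
grip_width: 0.0392
grasp_force: 61.2
```

Call:
step_arm(motion=[{"x":0.0,"y":0.15,"z":0.0,"twist":0.0,"claw":-1.0},{"x":0.0,"y":0.35,"z":0.0,"twist":0.0,"claw":-1.0},{"x":0.05,"y":0.55,"z":0.0,"twist":0.0,"claw":-1.0},{"x":0.05,"y":0.75,"z":0.0,"twist":0.0,"claw":-1.0},{"x":0.05,"y":0.9,"z":0.0,"twist":0.0,"claw":-1.0},{"x":0.05,"y":1.0,"z":0.0,"twist":0.0,"claw":-1.0},{"x":0.05,"y":1.0,"z":0.0,"twist":0.0,"claw":-1.0},{"x":0.05,"y":1.0,"z":0.0,"twist":0.0,"claw":-1.0}])

```text
time_s: 6.6
position: [0.4588, 0.147, 0.3552]
ee_rot: [0.307, -3.126, 0.002]
wrist_force: [-0.2, -0.8, -1.5]
grip_width: 0.0387
grasp_force: 61.2
```

Call:
step_arm(motion=[{"x":0.01,"y":0.04,"z":-0.15,"twist":0.0,"claw":-1.0},{"x":0.01,"y":0.04,"z":-0.35,"twist":0.0,"claw":-1.0},{"x":0.01,"y":0.04,"z":-0.55,"twist":0.0,"claw":-1.0},{"x":0.01,"y":0.04,"z":-0.68,"twist":0.0,"claw":-1.0},{"x":0.01,"y":0.04,"z":-0.75,"twist":0.0,"claw":-1.0},{"x":0.01,"y":0.04,"z":-0.77,"twist":0.0,"claw":-1.0},{"x":0.01,"y":0.04,"z":-0.77,"twist":0.0,"claw":-1.0},{"x":0.01,"y":0.04,"z":-0.77,"twist":0.0,"claw":-1.0}])

```text
time_s: 7.4
position: [0.4617, 0.1557, 0.2025]
ee_rot: [-0.306, 3.125, 0.001]
wrist_force: [0.5, -0.2, -0.4]
grip_width: 0.0388
grasp_force: 61.2
```

```bash
python3 - <<'E'
from h import *
a,_=get_image('top'); b,_=get_image('side')
c=np.hstack([cv2.resize(a[90:270,80:300],None,fx=1.8,fy=1.8),cv2.resize(b[60:240,160:380],None,fx=1.8,fy=1.8)])
cv2.imwrite('pics/2.png',c); print(c.shape)
E
```

```text
(324, 792, 3)
```

View pics/2.png

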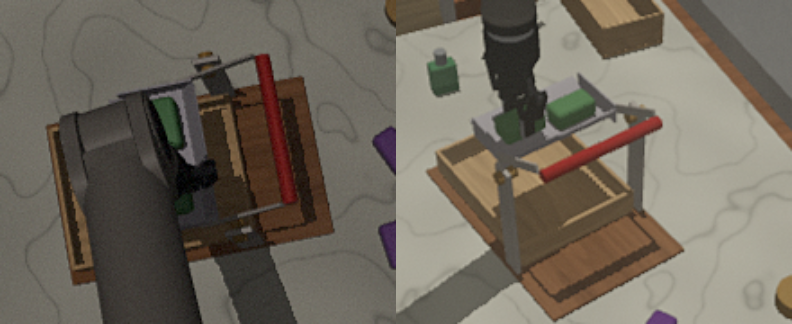

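The side view shows the held bar at about (520,125) in the bucket beside the first bar (570,107), with clearance all round. I'll release it and lift quickly.

Call:
step_arm(motion=[{"x":0.0,"y":0.0,"z":0.0,"twist":0.0,"claw":0.4},{"x":0.0,"y":0.0,"z":0.0,"twist":0.0,"claw":0.4},{"x":0.0,"y":0.0,"z":0.1,"twist":0.0,"claw":0.4},{"x":0.0,"y":0.05,"z":0.3,"twist":0.0,"claw":0.4},{"x":0.0,"y":0.1,"z":0.55,"twist":0.0,"claw":0.4},{"x":0.0,"y":0.1,"z":0.8,"twist":0.0,"claw":0.4},{"x":0.0,"y":0.1,"z":1.0,"twist":0.0,"claw":0.4},{"x":0.0,"y":0.1,"z":1.0,"twist":0.0,"claw":0.4},{"x":0.0,"y":0.1,"z":1.0,"twist":0.0,"claw":-1.0},{"x":0.0,"y":0.1,"z":1.0,"twist":0.0,"claw":-1.0},{"x":0.0,"y":0.1,"z":1.0,"twist":0.0,"claw":-1.0},{"x":0.0,"y":0.1,"z":1.0,"twist":0.0,"claw":-1.0}])

```text
time_s: 8.7
position: [0.4602, 0.176, 0.4001]
ee_rot: [0.308, -3.124, 0.002]
wrist_force: [1.4, 0.3, 0.3]
grip_width: 0.0019
grasp_force: 0.0
```

Call:
step_arm(motion=[{"x":0.0,"y":0.1,"z":0.0,"twist":0.0,"claw":-1.0},{"x":0.1,"y":0.2,"z":0.0,"twist":0.0,"claw":-1.0},{"x":0.2,"y":0.3,"z":0.0,"twist":0.0,"claw":-1.0},{"x":0.2,"y":0.3,"z":0.0,"twist":0.0,"claw":-1.0},{"x":0.2,"y":0.3,"z":0.0,"twist":0.0,"claw":-1.0},{"x":0.2,"y":0.3,"z":0.0,"twist":0.0,"claw":-1.0},{"x":0.2,"y":0.3,"z":0.0,"twist":0.0,"claw":-1.0},{"x":0.2,"y":0.3,"z":0.0,"twist":0.0,"claw":-1.0}])

```text
time_s: 9.5
position: [0.5005, 0.2357, 0.4017]
ee_rot: [-0.307, 3.126, 0.001]
wrist_force: [0.5, -0.3, 0.1]
grip_width: 0.0003
grasp_force: 0.0
```

```bash
python3 - <<'E'
from h import *
a,_=get_image('top'); b,W=cloud('side')
c=np.hstack([cv2.resize(a[90:270,80:300],None,fx=1.8,fy=1.8),cv2.resize(b[60:240,160:380],None,fx=1.8,fy=1.8)])
cv2.imwrite('pics/3.png',c)
H,S,V=cv2.split(cv2.cvtColor(b,cv2.COLOR_BGR2HSV)); p=W[((H<6)|(H>174))&(S>150)&(V>60)]; p=p[p[:,2]>.1]
print(np.nanmin(p,0),np.nanmax(p,0),np.nanmedian(p,0))
E
```

```text
[0.41925329 0.08891655 0.27558009] [0.61114331 0.13657486 0.29975973] [0.51718573 0.11287886 0.29207123]
```

View pics/3.png

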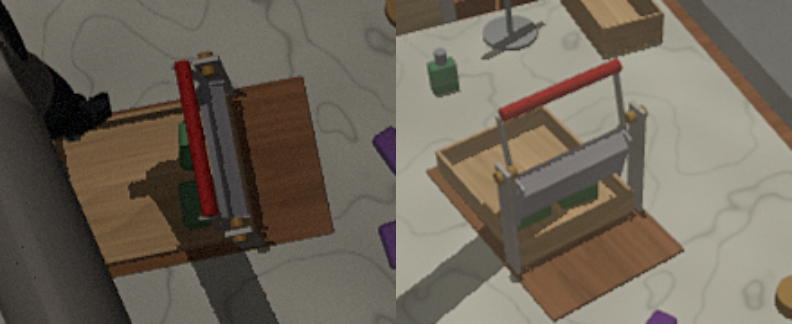

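Both green bars lie in the tray, at (190,150) and (195,205) in the top half, and the bucket is tipped. The red bar's centre is at about (515,115) mm, z 284. I'll go down in front of it with the fingers shut.

Call:
step_arm(motion=[{"x":0.01,"y":-0.15,"z":0.0,"twist":0.0,"claw":-1.0},{"x":0.01,"y":-0.28,"z":-0.1,"twist":0.0,"claw":-1.0},{"x":0.01,"y":-0.28,"z":-0.3,"twist":0.0,"claw":-1.0},{"x":0.01,"y":-0.28,"z":-0.5,"twist":0.0,"claw":-1.0},{"x":0.01,"y":-0.28,"z":-0.7,"twist":0.0,"claw":-1.0},{"x":0.01,"y":-0.28,"z":-0.78,"twist":0.0,"claw":-1.0},{"x":0.01,"y":-0.28,"z":-0.78,"twist":0.0,"claw":-1.0}])

```text
time_s: 10.3
position: [0.5008, 0.1795, 0.2428]
ee_rot: [0.307, -3.121, 0.003]
wrist_force: [-0.7, 1.1, -0.2]
grip_width: -0.0007
grasp_force: 0.0
```

Call:
step_arm(motion=[{"x":0.01,"y":-0.06,"z":0.0,"twist":0.0,"claw":-1.0},{"x":0.02,"y":-0.12,"z":0.0,"twist":0.0,"claw":-1.0},{"x":0.03,"y":-0.17,"z":0.0,"twist":0.0,"claw":-1.0},{"x":0.04,"y":-0.21,"z":0.0,"twist":0.0,"claw":-1.0},{"x":0.05,"y":-0.25,"z":0.0,"twist":0.0,"claw":-1.0},{"x":0.06,"y":-0.29,"z":0.0,"twist":0.0,"claw":-1.0},{"x":0.065,"y":-0.33,"z":0.0,"twist":0.0,"claw":-1.0},{"x":0.07,"y":-0.37,"z":0.0,"twist":0.0,"claw":-1.0},{"x":0.075,"y":-0.41,"z":0.0,"twist":0.0,"claw":-1.0},{"x":0.08,"y":-0.45,"z":0.0,"twist":0.0,"claw":-1.0},{"x":0.09,"y":-0.49,"z":0.0,"twist":0.0,"claw":-1.0},{"x":0.1,"y":-0.53,"z":0.0,"twist":0.0,"claw":-1.0}])

```text
time_s: 11.5
position: [0.5228, 0.0735, 0.2452]
ee_rot: [0.308, -3.126, -0.0]
wrist_force: [-0.6, 0.5, -0.3]
grip_width: -0.0002
grasp_force: 0.0
```

```bash
cat > bar.py <<'E'
from h import *
b,W=cloud('side')
H,S,V=cv2.split(cv2.cvtColor(b,cv2.COLOR_BGR2HSV)); p=W[((H<6)|(H>174))&(S>150)&(V>60)]; p=p[p[:,2]>.1]
q=(p-[.519,.0927,0])@np.array([-.189,.982,0]); print('bar stand x',np.nanmedian(q),'z',np.nanmedian(p[:,2]), read_state()['wrist_force'],read_state()['time_s'])
E
python3 bar.py
```

```text
bar stand x -0.0506641624329582 z 0.28176074821337016 [ 0.79292717 -1.12293814  0.17463748] 11.55
```

Call:
step_arm(motion=[{"x":0.01,"y":-0.03,"z":0.0,"twist":0.0,"claw":-1.0},{"x":0.015,"y":-0.06,"z":0.0,"twist":0.0,"claw":-1.0},{"x":0.02,"y":-0.09,"z":0.0,"twist":0.0,"claw":-1.0},{"x":0.02,"y":-0.1,"z":0.0,"twist":0.0,"claw":-1.0},{"x":0.02,"y":-0.1,"z":0.0,"twist":0.0,"claw":-1.0},{"x":0.02,"y":-0.1,"z":0.0,"twist":0.0,"claw":-1.0}])

```text
time_s: 12.15
position: [0.5267, 0.0545, 0.2453]
ee_rot: [0.308, -3.126, -0.001]
wrist_force: [-0.4, 0.5, 0.6]
grip_width: 0.0002
grasp_force: 0.0
```

```bash
python3 bar.py
```

```text
bar stand x -0.07924174996522777 z 0.25251051802659963 [-0.72480428 -0.34194684  0.08242886] 12.2
```

Upright (bar at x ≈ -75, z ≈ 245). I'll back off to the stand's +x and rise clear, then check.

Call:
step_arm(motion=[{"x":-0.02,"y":0.08,"z":0.1,"twist":0.0,"claw":-1.0},{"x":-0.03,"y":0.15,"z":0.3,"twist":0.0,"claw":-1.0},{"x":-0.03,"y":0.2,"z":0.5,"twist":0.0,"claw":-1.0},{"x":-0.03,"y":0.3,"z":0.7,"twist":0.0,"claw":-1.0},{"x":-0.05,"y":0.5,"z":0.85,"twist":0.0,"claw":-1.0},{"x":-0.1,"y":0.7,"z":0.85,"twist":0.0,"claw":-1.0},{"x":-0.2,"y":0.9,"z":0.85,"twist":0.0,"claw":-1.0},{"x":-0.3,"y":1.0,"z":0.85,"twist":0.0,"claw":-1.0},{"x":-0.3,"y":1.0,"z":0.85,"twist":0.0,"claw":-1.0}])

```text
time_s: 13.1
position: [0.4634, 0.2596, 0.415]
ee_rot: [0.324, -3.123, -0.003]
wrist_force: [-0.1, 0.6, -0.5]
grip_width: 0.0001
grasp_force: 0.0
```

Call:
step_arm(motion=[{"x":-0.1,"y":0.2,"z":0.0,"twist":0.0,"claw":-1.0},{"x":-0.2,"y":0.4,"z":0.0,"twist":0.0,"claw":-1.0},{"x":-0.2,"y":0.6,"z":0.0,"twist":0.0,"claw":-1.0},{"x":-0.2,"y":0.7,"z":0.0,"twist":0.0,"claw":-1.0},{"x":-0.2,"y":0.7,"z":0.0,"twist":0.0,"claw":-1.0},{"x":-0.2,"y":0.7,"z":0.0,"twist":0.0,"claw":-1.0}])

```text
time_s: 13.7
position: [0.4275, 0.3932, 0.4151]
ee_rot: [-0.306, 3.126, -0.003]
wrist_force: [0.5, -0.9, -0.2]
grip_width: -0.0001
grasp_force: 0.0
```

```bash
python3 bar.py; python3 - <<'E'
from h import *
a,_=get_image('top'); b,_=get_image('side')
c=np.hstack([cv2.resize(a[90:270,80:300],None,fx=1.8,fy=1.8),cv2.resize(b[60:240,160:380],None,fx=1.8,fy=1.8)])
cv2.imwrite('pics/4.png',c)
E
```

```text
bar stand x -0.07886947606395098 z 0.25270517168735074 [-0.56333483 -0.2484569   0.94879868] 13.75
```

View pics/4.png

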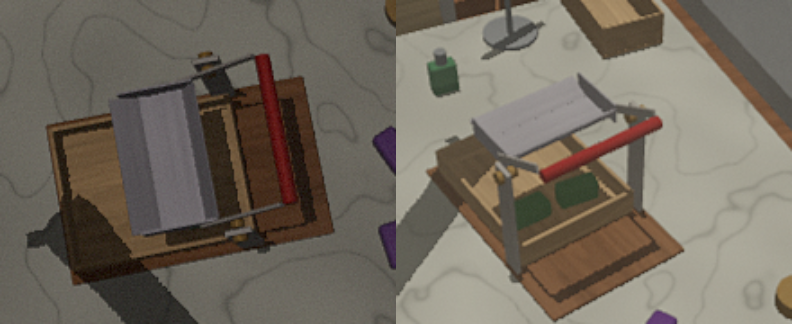

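The bucket is upright and empty, and both green bars are in the tray, at (530,208) and (575,190) in the side half. One quick check of how they rest.

```bash
python3 - <<'E'
from h import *
b,W=cloud('side')
H,S,V=cv2.split(cv2.cvtColor(b,cv2.COLOR_BGR2HSV)); q=W-[.519,.0927,0]
sx=q@np.array([-.189,.982,0]); sy=q@np.array([-.982,-.189,0])
for s in(1,-1):
    m=(H>45)&(H<85)&(S>70)&(sx>-.02)&(sx<.25)&(sy*s>0)&(sy*s<.1)&(W[...,2]<.12)
    print(m.sum(),[np.percentile(v[m]*1000,[3,50,97]).round() for v in(sx,sy,W[...,2])])
E
```

```text
206 [array([50., 57., 82.]), array([14., 40., 68.]), array([22., 44., 50.])]
248 [array([43., 51., 70.]), array([-72., -40., -10.]), array([21., 49., 58.])]
```

```bash
python3 -c "from plant import *; print(sign_off())"
```

```text
the job is handed in; nothing more can be done
None
```

I handed the job in at about 14 s: the second green bar tripped the bucket, both bars are lying in the tray, and the empty bucket is back upright and stayed there with the arm clear.

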